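# Let the blue soap ball out of the caddy

## Robot

A 6-joint arm with a two-finger parallel gripper is mounted at the origin on the work surface. World frame = base frame: x ahead of the robot, y to its left, z up, the work surface at z = 0. Lengths are in m, angles in rad, forces in N, time in s.
With the tool pointing down it reaches from about 0.3 to 0.775 m from the base axis. Payload 14.6 kg.
Tool frame: the origin (TCP) lies at the very end of the fingers, on their centre line; the grasp point (between the pads) lies 19 mm behind it; z points along the fingers, y is the line along which they close (so a half turn about z gives the same grasp; the last joint's range is limited). The gripper opens to 94 mm and grips with 3 to 60 N. Pads are 16 mm wide; open, the fingers measure 119 mm over their backs; the gripper's body (75 mm by 177 mm) begins 78 mm behind the grasp point.
Start: joints at [1.038, 0.3, 1.521, -0, 1.321, -0.067], TCP at [0.247, 0.491, 0.205] pointing down, gripper open.
Joint ranges: [-3.03, 3.03], [-0.79, 2.21], [0.23, 2.52], [-1.04, 4.18], [0, 3.07], [-2.55, 2.55]. Speed limits (rad/s): [2.22, 2.22, 2.57, 3.14, 3.14, 3.14].

## Interface

Orientations are given as [roll, pitch, yaw] about the fixed x, y, z axes, in that order (R = Rz(yaw) Ry(pitch) Rx(roll)).
In Python, from station import telemetry, cams, hand_in, nets gives the robot as it stands.
- The arm moves only by the tool move_arm, never from a script. Its argument "increments" is a list of rows, each a list of 4 numbers: the shift along the tool's x, y, z in m, then the turn about the tool's z in rad. In form: [[tx, ty, tz, roll], ...]. A call has 1 to 20 rows; each row shifts and turns the commanded pose from where the row before left it, along the tool's axes as they then stand; what a row does not reach is not made up. A row lasts 1/8 s, in which the tool goes at most 62.5 mm and 10.7 degrees, less where a joint would pass 70% of its speed; a pose out of reach is approached as far as the arm can. A call is refused whole if a number of a shift passes 0.0625 or a number of a turn 0.188, either way. A call with a gripper value outside its range is refused whole. "grip" is the opening, from 0 (shut) to 1 (fully open), set as the call begins (left out, the last holds). The fingers move at their own pace and stop on an object; "force" is the grip in N (left out, the last holds). Time passes only in rows, so rows that do not move let the fingers close. It gives the time, the measured TCP pose, the force, the opening and the grip force at its end, in the units of the state.
- telemetry.get_obs(): the state, without advancing time (a new reading comes with each control period).
- cams.camera(name): name is "side" or "top"; returns the picture (420x560x3 uint8, blue, green, red); there is no depth.
- cams.camera_model(name): a dict with "intrinsics" (3x3 intrinsics, pixels), "k1" (the pictures are not rectified: a ray, as slopes to the right and down, at radius r is drawn at 1 + k1 r^2 times it, then the intrinsics apply), "xyz" and "attitude" of the camera in the world. Camera axes: x right, y up, looking along -z (the intrinsics and any distortion apply to the point x, -y, -z); pixel columns grow to the right and rows downward; lengths in m; the calibration is good to about 2 mm. A picture is of the moment at which its call begins. camera_model takes no time and is no camera call.
- hand_in(): hands the job in; it is judged then, once.
Trained networks look in the newest picture that a camera, given by its name, has taken for a name from the list of things; names that differ only in an ending like _2 or _b are one class to them, and where a whole thing is asked for, a point or a joint stands for the part that bears it (a point fixed in the world has none). Each returns a list of dicts, best first, with "conf" (0 to 1); they miss things now and then, are a little off and sometimes report something else, mostly with a low value. They report only what shows in the picture. A call takes as long as a camera call. They do not tell look-alikes from the thing itself.
- nets.search_frame(camera, query): "extent" ([left, top, right, bottom] in pixels, round what is visible of it).
- nets.mark_of(camera, query): "centre" ([column, row] in pixels: a listed point, or the origin of a listed thing).
The state is a dict: "time_s": time; "qpos": joint angles; "joint_vel": joint speeds; "tau": joint torques, N m; "ee_pos": TCP position; "eef_rot": TCP orientation; "force": force on the tool from outside, world axes, zero at the start; "moment": the same for the moment, N m; "grip_width": finger opening in m; "grip_force": force on a finger pad.
Only numpy, scipy, OpenCV 4.12 (cv2) and the standard library are available. Lean on these libraries where they do the work, as an engineer would, in place of code of your own. Each camera call takes 0.05 s, during which the arm holds its last target. There are 200 camera calls.

## Task

The rattan-look caddy holds two hard soap balls, each kept back in its own lane by a flap on a rocking lever. Press down the cream pad at the rear of the blue ball's lane with the fingertips so that its flap lifts, keep it down until the blue ball has rolled into the cup at the front, then let the pad come back up so that the flap shuts behind it. Keep the white ball's lane shut, do not touch or lift either ball, and leave the bottle, box, cage and comb where they are.

Things in the scene. Friction and masses are not known exactly. Their poses are not given: they have to be found in the camera images.
- caddy: rattan-look brown plastic caddy, fixed, 231 x 116 mm; side walls 64 mm high, rear wall 52 (x = +20 to +26), front wall 48. Origin: on the counter between the lanes; x points from the front cups to the pads at the rear, y to the left lane, z up. Lanes 41 mm wide, centred at y = +25 (left) and -25 mm (right), open above, slope down 7 degrees to the front; a flap crosses each at x = -35 mm
- left_cup (a point): centre of the left lane's front cup, where a released ball comes to rest (the ball's centre): caddy (-87, +25, 34) mm. The cup is the open front part of the lane, from the flap (x = -35) to the front wall (x = -105 mm)
- right_cup (a point): the same for the right lane: caddy (-87, -25, 34) mm
- blue_ball: blue hard soap ball, 36 mm diameter, 28 g, loose; origin at its centre. Starts against the back of the flap of the left or the right lane, centre at caddy x about -15 mm and 43 mm high. Rolls out in about half a second once the flap is up
- white_ball: white hard soap ball, the same size and mass, in the other lane; must stay there. Origin at its centre
- left_lever (a joint): rocking lever of the left lane (caddy +y), rad: 0 at rest, flap shut; grows as the pad goes down and the flap lifts; end stop 0.60. The flap clears the ball from about 0.35; 0.48 to 0.58 is safe. A spring returns it: about 2.2 N at the pad's centre to start, 7 N near the stop. Pivot: a pin along caddy y at caddy (+40, +49, 75) mm. Cream bar over the side wall, top at 79 mm
- right_lever (a joint): rocking lever of the right lane (caddy -y), rad: 0 at rest, flap shut; grows as the pad goes down and the flap lifts; end stop 0.60. The flap clears the ball from about 0.35; 0.48 to 0.58 is safe. A spring returns it: about 2.2 N at the pad's centre to start, 7 N near the stop. Pivot: a pin along caddy y at caddy (+40, -49, 75) mm. Cream bar over the side wall, top at 79 mm
- left_pad (a point): left pad, the end to press: cream plate 42 (caddy x) x 50 (y) x 8 mm. This point: centre of its top face, at caddy (+97, +47, 83) mm at rest, 57 mm behind the pivot and 8 mm above it; turns with the lever: down about 28 mm at 0.5 rad, then 3 mm nearer the pivot and sloping down to the rear. Beneath it only a 6 mm base plate and the counter. z up at rest
- right_pad (a point): right pad, the end to press: cream plate 42 (caddy x) x 50 (y) x 8 mm. This point: centre of its top face, at caddy (+97, -47, 83) mm at rest, 57 mm behind the pivot and 8 mm above it; turns with the lever: down about 28 mm at 0.5 rad, then 3 mm nearer the pivot and sloping down to the rear. Beneath it only a 6 mm base plate and the counter. z up at rest
- dropper_bottle: bystander: amber glass dropper bottle with black bulb, 34 mm diameter, 95 mm high, loose, beside the caddy; origin at the centre of its underside
- ceramic_box: bystander: round lidded ceramic box glazed terracotta orange, 67 mm diameter, 60 mm high, loose, on the other side of the caddy; origin at the centre of its underside
- soap_cage: bystander: stainless wire cage with a soap bar, 109 x 77 x 43 mm, loose, to the left of the caddy; origin at the centre of its underside
- comb: bystander: black wide comb lying flat beyond the pads, 45 x 180 x 5 mm, loose; origin near its middle, underside
There are look-alikes about, which are no part of the job. Of the things like the white_ball, leave any that is brown, pink or yellow; of the rest the smaller one is meant.

How it is judged:
By the outcome, as a careful person would: the job done as asked, in the order asked, and still so for the second after the job is handed in, with the robot touching nothing.
It also fails if it takes over 32 s, if anything falls off the work surface, if the arm or the gripper's body presses on something with over 40 N, if the wrist force passes 120 N, or if a joint passes its speed limit or range.

## Working session

There is one attempt and no reset: what is moved stays moved. The work goes in short steps, Python scripts to look and compute and a tool call to move; the robot and the scene stay as the last step left them, time stands still between calls to the robot, and variables do not carry over. Pictures are saved under pics/ and viewed, at most 10 in all, crops included, and the job is handed in when it is done.

Besides the shell and the picture viewer there is one more tool, called by a JSON object that holds its "op" and its "data", one argument or row to a line. move_arm: Moves the arm, as the interface text tells. Its arguments: {"type":"object","properties":{"increments":{"type":"array"},"grip":{"type":"number"},"force":{"type":"number"}},"required":["increments"]}

```bash
mkdir -p pics; cat > h.py <<'E'
import numpy as np, cv2
from scipy.spatial.transform import Rotation as R
from station import telemetry, cams, hand_in, nets
def cam(n):
    m=cams.camera_model(n); a=np.array(m["attitude"],float)
    Rm=a if a.shape==(3,3) else (R.from_euler('xyz',a).as_matrix() if a.size==3 else None)
    return np.array(m["intrinsics"]),m["k1"],np.array(m["xyz"]),Rm
def proj(n,P):
    K,k,t,Rm=cam(n); c=(np.atleast_2d(P)-t)@Rm; s=np.c_[c[:,0]/-c[:,2],c[:,1]/c[:,2]]
    s=s*(1+k*(s**2).sum(1,keepdims=True)); return s@K[:2,:2].T+K[:2,2]
def ray(n,uv):
    K,k,t,Rm=cam(n); u=cv2.undistortPoints(np.array([[uv]],float),K,np.array([k,0,0,0.]))[0,0]
    return t,Rm@np.array([u[0],-u[1],-1])
def onz(n,uv,z):
    t,d=ray(n,uv); return t+d*(z-t[2])/d[2]
E
python3 - <<'E'
from h import *
for n in("top","side"):
    print(cams.camera_model(n)); cv2.imwrite(f"pics/{n}.png",cams.camera(n))
    for q in("caddy","blue_ball","white_ball","left_pad","right_pad","left_cup","right_cup","left_lever"):
        print(n,q,[(np.round(d["centre"]),round(d["conf"],2)) for d in nets.mark_of(n,q)][:4])
print(telemetry.get_obs())
E
```

```text
{'intrinsics': array([[525.82764638,   0.        , 277.42823876],
       [  0.        , 525.82764638, 207.96843128],
       [  0.        ,   0.        ,   1.        ]]), 'k1': 0.04837670394238007, 'xyz': array([0.44935319, 0.06347518, 1.39002534]), 'attitude': array([ 0.08649453, -0.0101269 , -1.54827283])}
top caddy [(array([312., 251.]), 0.93)]
top blue_ball [(array([303., 259.]), 0.46)]
top white_ball [(array([391., 282.]), 0.65), (array([370., 266.]), 0.57), (array([376., 229.]), 0.51), (array([322., 252.]), 0.49)]
top left_pad [(array([276., 221.]), 0.6), (array([322., 250.]), 0.53)]
top right_pad [(array([315., 206.]), 0.94)]
top left_cup [(array([317., 282.]), 0.71)]
top right_cup [(array([332., 273.]), 0.89)]Traceback (most recent call last):
  File "<stdin>", line 5, in <module>
ValueError: it knows: blue_ball, caddy, ceramic_box, comb, dropper_bottle, left_cup, left_pad, right_cup, right_pad, soap_cage, white_ball
```

View pics/top.png

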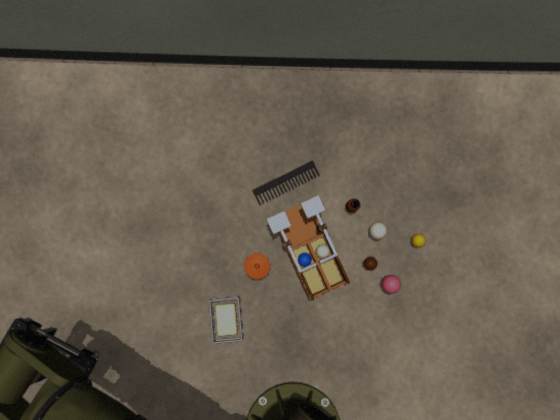

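The top view shows the caddy at about (312,250), with its pads up-image: left pad (279,223), right pad (314,207). The blue ball (304,259) is in the left lane. White balls are at (323,252), smaller and in the right lane, and at (378,231), larger and outside. The one in the caddy is the one meant; I'll confirm it in a crop.

```bash
python3 - <<'E'
from h import *
from scipy.optimize import least_squares
im=cams.camera("top"); cv2.imwrite("pics/crop.png",cv2.resize(im[150:320,220:440],None,fx=3.5,fy=3.5,interpolation=2))
s=cams.camera("side"); cv2.imwrite("pics/side.png",s)
L=dict(left_pad=(97,47,83),right_pad=(97,-47,83),left_cup=(-87,25,34),right_cup=(-87,-25,34),blue_ball=(-15,25,43),white_ball=(-15,-25,43),caddy=(0,0,0))
obs=[]
for n in("top","side"):
    for q in L:
        r=nets.mark_of(n,q); print(n,q,[(np.round(d["centre"],1),round(d["conf"],2)) for d in r][:4])
        obs+=[(n,q,d["centre"]) for d in r]
def pose(p,l): c,s_=np.cos(p[2]),np.sin(p[2]); l=np.array(l)/1e3; return np.array([p[0]+c*l[0]-s_*l[1],p[1]+s_*l[0]+c*l[1],l[2]])
f=lambda p:np.concatenate([(proj(n,pose(p,L[q]))[0]-uv) for n,q,uv in obs])
p0=onz("top",(312,251),0); r=least_squares(f,[p0[0],p0[1],0.4],loss="cauchy",f_scale=2); print(r.x)
for (n,q,uv),e in zip(obs,r.fun.reshape(-1,2)): print(n,q,np.round(e,1))
for n in("top","side"): print(n,np.round(proj(n,[pose(r.x,L[q]) for q in L]),0).tolist())
print(pose(r.x,L["left_pad"])); o=telemetry.get_obs(); print(o); print(cams.camera_model("side"))
E
```

```text
top left_pad [(array([275.9, 220. ]), 0.96)]
top right_pad [(array([313. , 205.6]), 0.7)]
top left_cup [(array([318.6, 283.5]), 0.59)]
top right_cup [(array([333.1, 272.8]), 0.89)]
top blue_ball [(array([302.2, 253.4]), 0.43)]
top white_ball [(array([371.2, 262.2]), 0.72), (array([325.4, 251.1]), 0.69), (array([390.2, 280.5]), 0.65), (array([378., 231.]), 0.49)]
top caddy [(array([315.9, 281.7]), 0.71), (array([310. , 248.1]), 0.63), (array([283.1, 183.3]), 0.24)]
side left_pad [(array([262.5, 216.7]), 0.93), (array([308.9, 233.3]), 0.41)]
side right_pad [(array([295.6, 231.7]), 0.59), (array([238.1, 261.2]), 0.54), (array([309.1, 232.6]), 0.25)]
side left_cup [(array([217.1, 280. ]), 0.58)]
side right_cup [(array([234.8, 298.4]), 0.78)]
side blue_ball [(array([237.3, 262.4]), 0.46)]
side white_ball [(array([324.2, 378.6]), 0.91), (array([267.3, 335.7]), 0.81), (array([247.6, 365.7]), 0.7), (array([309.5, 320.4]), 0.66)]
side caddy [(array([255.2, 275.8]), 0.65)]
[ 0.46136602 -0.0374916   0.51942021]
top left_pad [1.7 4.3]
top right_pad [-2.3  0.8]
top left_cup [0.7 1. ]
top right_cu
[... 1204 characters left out ...]
e-04, -5.31688821e+01, -3.52905214e+01,  7.07808626e-02,
        2.16198672e-02, -4.66387888e-06]), 'ee_pos': array([0.24701599, 0.49141027, 0.20545884]), 'eef_rot': array([3.14155165e+00, 3.11080716e-05, 2.67585053e+00]), 'force': array([ 0.42597801, -0.52928263, -0.08883334]), 'moment': array([0.00563539, 0.01010673, 0.03624493]), 'grip_force': 0.0, 'grip_width': 0.0941916364233145}
{'intrinsics': array([[391.48378509,   0.        , 283.95942629],
       [  0.        , 391.48378509, 203.73728602],
       [  0.        ,   0.        ,   1.        ]]), 'k1': -0.09166698792593837, 'xyz': array([ 0.28830725, -0.56798651,  0.69374923]), 'attitude': array([ 0.85636626, -0.01983145, -0.41234216])}
```

View pics/crop.png

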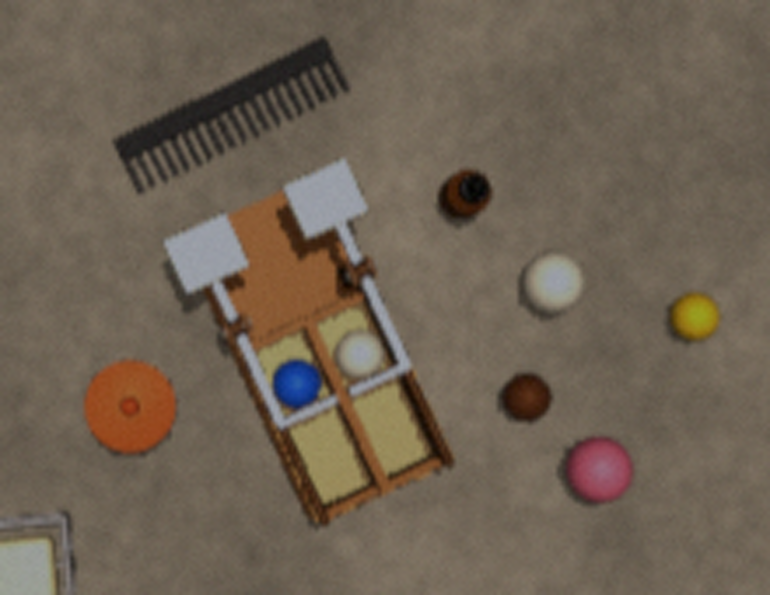

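View pics/side.png

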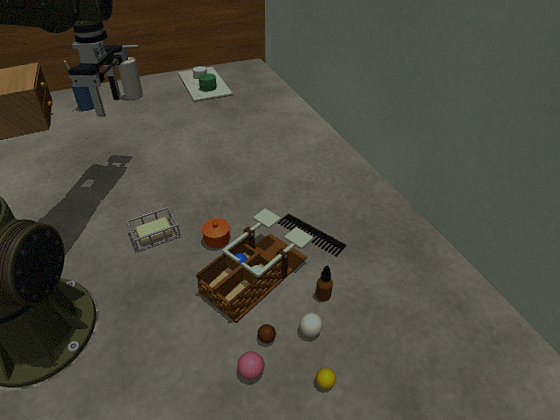

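The crop confirms it. The blue ball (305,260) is in the left lane, and the smaller white ball (323,251) is in the right lane; the white ball outside at (378,231) is larger, so it is the decoy. The pad to press is the left one, centred at top pixel (279,222.5). The side view agrees, with that pad at (266,217).

```bash
python3 - <<'E'
from h import *
from scipy.optimize import least_squares
O=[("top",(278.9,222.6),(97,47,83)),("top",(312.9,206.6),(97,-47,83)),("top",(304.9,259.7),(-15,25,43)),("top",(322.9,251.1),(-15,-25,43)),
("side",(266,217),(97,47,83)),("side",(299,237.5),(97,-47,83))]
def pose(p,l): c,s_=np.cos(p[2]),np.sin(p[2]); l=np.array(l)/1e3; return np.array([p[0]+c*l[0]-s_*l[1],p[1]+s_*l[0]+c*l[1],l[2]])
f=lambda p:np.concatenate([proj(n,pose(p,l))[0]-uv for n,uv,l in O])
r=least_squares(f,[.46,-.037,.5]); print(r.x,np.round(r.fun.reshape(-1,2),1).tolist())
t=pose(r.x,(100,47,120)); o=telemetry.get_obs(); yaw=r.x[2]+np.pi
print("target",t,"turn tool z",-(yaw-o["eef_rot"][2]))
Rn=R.from_euler('xyz',[np.pi,0,yaw]).as_matrix(); print("shift in turned tool",Rn.T@(t-o["ee_pos"]))
print(onz("top",(278.9,222.6),.083),pose(r.x,(97,47,83)))
E
```

```text
[ 0.46010634 -0.03750481  0.45180561] [[0.5, -0.1], [0.7, 0.2], [0.4, 0.0], [0.2, 0.4], [0.5, -0.6], [-0.6, -1.6]]
target [0.5295526  0.04843829 0.12      ] turn tool z -0.9175477323935981
shift in turned tool [-0.06078952 -0.52187714  0.08545884]
[0.52650087 0.04830874 0.083     ] [0.52685362 0.04712852 0.083     ]
```

{"op": "move_arm", "data": {
  "increments": [
    [0,0,0,-0.115],
    [0,0,0,-0.115],
    [0,0,0,-0.115],
    [0,0,0,-0.115],
    [0,0,0,-0.115],
    [0,0,0,-0.115],
    [0,0,0,-0.115],
    [0,0,0,-0.115],
    [0,0,0,0]
  ],
  "grip": 0
}}

```text
time_s: 2.33
ee_pos: [0.247, 0.4914, 0.2054]
eef_rot: [-3.142, -0.0, -2.688]
force: [-0.2, 1.2, 0.9]
grip_width: 0.0073
grip_force: 0.0
```

{"op": "move_arm", "data": {
  "increments": [
    [-0.004,-0.02,0,0],
    [-0.004,-0.036,0,0],
    [-0.004,-0.036,0,0],
    [-0.004,-0.036,0,0],
    [-0.004,-0.036,0,0],
    [-0.004,-0.036,0,0],
    [-0.004,-0.036,0,0],
    [-0.004,-0.036,0,0],
    [-0.004,-0.036,0,0],
    [-0.004,-0.036,0,0],
    [-0.004,-0.036,0,0],
    [-0.004,-0.036,0,0],
    [-0.004,-0.036,0,0],
    [-0.004,-0.036,0,0],
    [-0.004,-0.034,0.03,0],
    [0,0,0.03,0],
    [0,0,0.02,0],
    [0,0,0,0],
    [0,0,0,0]
  ]
}}

```text
time_s: 4.7
ee_pos: [0.5302, 0.0482, 0.1265]
eef_rot: [-3.141, 0.001, -2.688]
force: [-0.1, -0.4, 0.2]
grip_width: 0.0003
grip_force: 0.0
```

```bash
python3 - <<'E'
from h import *
im=[cams.camera(n) for n in("top","side")]
a=cv2.resize(im[0][170:310,220:370],(600,560),interpolation=2)
a=im[0][170:310,230:360];b=im[1][150:310,180:330]
cv2.imwrite("pics/pre.png",np.hstack([cv2.resize(a,(400,430),interpolation=2),cv2.resize(b,(400,430),interpolation=2)]))
o=telemetry.get_obs(); print(o["time_s"],o["ee_pos"],o["eef_rot"],o["force"],o["grip_width"])
Rn=R.from_euler('xyz',o["eef_rot"]).as_matrix(); print(Rn.T@(np.array([.5296,.0484,.083])-o["ee_pos"]),o["qpos"])
E
```

```text
4.8 [0.5303496  0.04845841 0.12658581] [-3.14085064e+00  1.54208653e-03 -2.68791709e+00] [-0.008129   -0.30741199  0.84327504] 0.000183140088302914
[0.00076658 0.00030836 0.04358446] [ 2.23536266e-02  3.39495565e-01  1.66191938e+00 -3.23262314e-05
  1.13846664e+00 -2.00210417e+00]
```

View pics/pre.png

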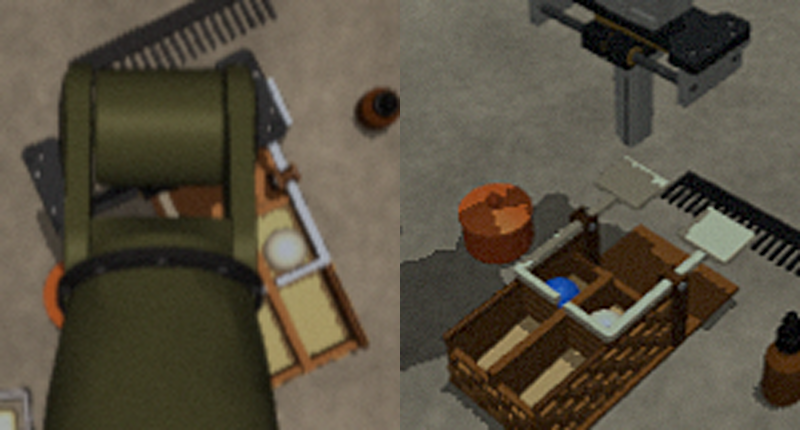

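The shut fingers are over the left pad, with the tip in the side half at about (632,145) and the pad at (630,185). The blue ball (562,290) still sits behind its flap. Pressing next.

{"op": "move_arm", "data": {
  "increments": [
    [0,0,0.02,0],
    [0,0,0.015,0],
    [0,0,0.006,0],
    [0,0,0.006,0],
    [0,0,0.006,0],
    [0,0,0.006,0],
    [0,0,0.006,0],
    [0,0,0.005,0],
    [0,0,0.002,0],
    [0,0,0,0],
    [0,0,0,0]
  ]
}}

```text
time_s: 6.18
ee_pos: [0.5303, 0.0486, 0.0537]
eef_rot: [-3.141, 0.001, -2.687]
force: [-0.1, -0.1, 6.1]
grip_width: 0.0004
grip_force: 2.6
```

```bash
python3 - <<'E'
from h import *
im=[cams.camera(n) for n in("top","side")]
a=im[0][170:310,230:360];b=im[1][150:310,180:330]
cv2.imwrite("pics/press.png",np.hstack([cv2.resize(a,(400,430),interpolation=2),cv2.resize(b,(400,430),interpolation=2)]))
o=telemetry.get_obs(); print(o["time_s"],o["ee_pos"],o["force"])
E
```

```text
6.275 [0.53038009 0.04856126 0.05374755] [ 0.23136885 -0.43459014  6.29618712]
```

View pics/press.png

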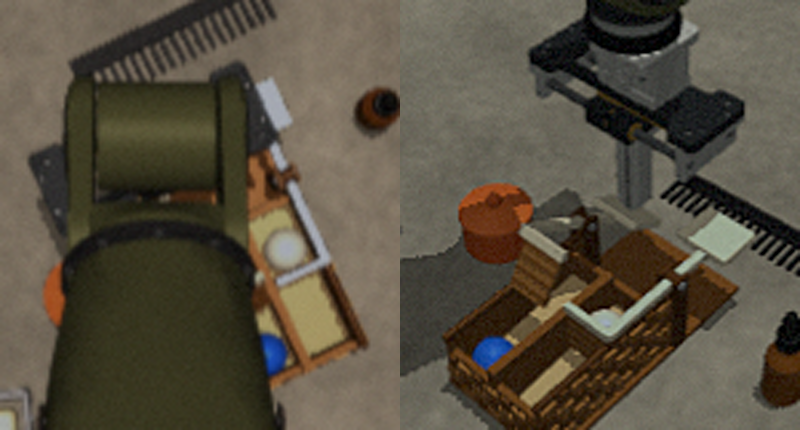

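The left flap is up and the blue ball is in the front cup: side half (492,352), top half (272,353). The white ball is still behind its shut flap. Releasing the pad gently.

{"op": "move_arm", "data": {
  "increments": [
    [0,0,0,0],
    [0,0,0,0],
    [0,0,0,0],
    [0,0,-0.004,0],
    [0,0,-0.006,0],
    [0,0,-0.006,0],
    [0,0,-0.006,0],
    [0,0,-0.006,0],
    [0,0,-0.006,0],
    [0,0,-0.02,0],
    [0,0,-0.04,0],
    [0,0,-0.04,0],
    [0,0,-0.02,0],
    [0,0,0,0],
    [0,0,0,0],
    [0,0,0,0]
  ]
}}

```text
time_s: 8.28
ee_pos: [0.5295, 0.0486, 0.2062]
eef_rot: [3.141, -0.002, -2.687]
force: [0.2, 0.4, 0.2]
grip_width: 0.0006
grip_force: 0.0
```

```bash
python3 - <<'E'
from h import *
im=[cams.camera(n) for n in("top","side")]
a=im[0][170:310,230:360];b=im[1][150:310,180:330]
cv2.imwrite("pics/end.png",np.hstack([cv2.resize(a,(400,430),interpolation=2),cv2.resize(b,(400,430),interpolation=2)]))
o=telemetry.get_obs(); print(o["time_s"],o["ee_pos"],o["force"])
E
```

```text
8.375 [0.52969888 0.0486074  0.20662826] [-0.6107292  -0.25704653 -0.20840841]
```

View pics/end.png

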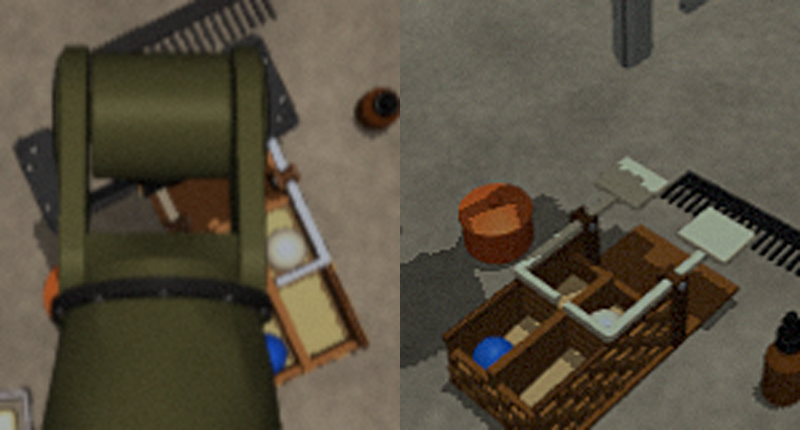

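The left pad is back up (632,182) and its flap is shut. The blue ball is in the cup (492,352), the white ball is still held back (606,318), and the fingers are clear.

```bash
python3 -c "
from station import hand_in
print(hand_in())"
```

```text
the job is handed in; nothing more can be done
None
```

The blue ball is in the left lane's front cup with its flap shut behind it, the white ball is still behind its own shut flap, and the job was handed in at about 8.4 s without the arm touching anything but the left pad.

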